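Pack the jukebox volume control and coin elbow into the kit foam

ROBOT

A 7-joint arm with a two-finger parallel gripper is mounted at the origin on the work surface. World frame = base frame: x ahead of the robot, y to its left, z up, the work surface at z = 0. Lengths are in mm, angles in rad, forces in N, time in s.
With the tool pointing down it reaches from about 400 to 900 mm from the base axis. Payload 5.5 kg.
Tool frame: the origin (TCP) lies on the centre line of the jaws, within the pads' length; the fingertips stand 14 mm ahead of it and the grasp point (between the pads) lies 5 mm behind it (env.tip_reach is the distance from the TCP to the fingertips, in mm); z points along the fingers, y is the line along which they close (so a half turn about z gives the same grasp; the last joint's range is limited). The gripper opens to 85 mm and grips with 20 to 120 N. Pads are 22 mm wide; open, the fingers measure 114 mm over their backs; the gripper's body (76 mm by 85 mm) begins 54 mm behind the grasp point. The pads swing forward as they close: fully open they stand 13 mm farther back than shut.
Start: joints at [1.378, 0.501, -0.427, 1.55, 0.221, 1.138, -0.21], TCP at [286.148, -583.625, 245.31] pointing down, gripper open.
Joint ranges: [-2.88, 2.88], [-0.31, 2.03], [-1.54, 1.56], [0.2, 2.42], [-1.41, 4.55], [0.19, 2.02], [-2.57, 2.57]. Speed limits (rad/s): [2.57, 2.57, 3.14, 3.14, 3.14, 3.14, 3.14].

INTERFACE

Orientations are given as [roll, pitch, yaw] about the fixed x, y, z axes, in that order (R = Rz(yaw) Ry(pitch) Rx(roll)).
In Python, from plant import env gives the robot as it stands.
- The arm moves only by the tool send_rows, never from a script. Its argument "targets" is a list of rows, each a list of 7 numbers: the shift along the tool's x, y, z in mm, then the turn, a rotation vector about the tool's x, y, z in rad, then the finger opening in mm, from 0 to 85.4. A call has exactly 5 rows; each row is the pose to reach, as a shift and turn from the pose commanded when the call began, along the tool's axes at that moment; what a row does not reach only later rows make up. A row lasts 1/10 s, in which the tool goes at most 50 mm and 8.59 degrees, less where a joint would pass 70% of its speed; a pose out of reach is approached as far as the arm can. A call with a gripper value outside its range is refused whole. The fingers move at their own pace and stop on an object; "grip_force" is the grip in N (left out, the last holds). Time passes only in rows, so rows that repeat a pose let the fingers close, or fill a call up. It gives the time, the measured TCP pose, the force, the opening and the grip force at its end, in the units of the state.
- env.sense(): the state, without advancing time (a new reading comes with each control period).
- env.capture(name): name is "side" or "top"; returns (picture, depth): 480x640x3 uint8, red, green, blue; 480x640 float32, mm along the optical axis (not along the pixel's ray), 0 where there is no reading.
- env.calibration(name): a dict with "mtx" (3x3 intrinsics, pixels), "k1" (the pictures are not rectified: a ray, as slopes to the right and down, at radius r is drawn at 1 + k1 r^2 times it, then the intrinsics apply), "origin" and "rotation" of the camera in the world. Camera axes: x right, y down, z forward; pixel columns grow to the right and rows downward; lengths in mm; the calibration is good to about 2 mm. A picture is of the moment at which its call begins. calibration takes no time and is no camera call.
- env.hand_in(): hands the job in; it is judged then, once.
The state is a dict: "time": time; "qpos": joint angles; "joint_vel": joint speeds; "joint_efforts": joint torques, N m; "ee_pos": TCP position; "eef_rot": TCP orientation; "ft_force": force on the tool from outside, world axes, zero at the start; "torque": the same for the moment, N m; "grip_width": opening from 0.0 (shut) to 1.0 (fully open); "finger_force": force on a finger pad.
Only numpy, scipy, OpenCV 4.12 (cv2) and the standard library are available. Lean on these libraries where they do the work, as an engineer would, in place of code of your own. Each camera call takes 0.05 s, during which the arm holds its last target. There are 200 camera calls.

TASK

Pack the exchange kit: press the blue volume control and the brass coin chute elbow fully home into their matching cutouts in the foam insert of the tilted tray, and leave the control's ribbed knob turned anticlockwise to its end stop, so that the jukebox starts silent. Leave the red selector key, the gear puller and the can where they are.

Things in the scene. Friction and masses are not known exactly. Their poses are not given: they have to be found in the camera images.
- foam_insert: Charcoal foam insert with blue cutout floors, 200 x 260 x 40 mm, in a thin aluminium tray (4 mm rim) on a fixed stand that tips it 28 degrees towards the bench's far side. Origin: centre of its underside. x points up the slope, towards the robot; y across it; z squarely out of its face. A packed orange nut driver along the upper edge (x = 78 mm) stands 8 mm out of the foam.
- foam_face (a point): Centre of the foam's face, 40 mm above foam_insert's origin, same axes. The two cutouts are 26 mm deep. Two springy lips on each one's long sides, 7 to 17 mm under the face, overlap the part by 1.5 mm a side: a part laid in stops on them, its underside about 17 mm above the cutout floor, and needs a square push of 6 to 16 N to go home; then they grip it lightly.
- control_cutout (a point): Middle of the floor of the rectangular cutout for the volume control, on the robot's left; axes as foam_insert. The control's origin comes here, its x and z along this x and z, when fully home. 116 mm (x) by 59 mm (y), with a notch 24 mm wide and 16 mm long at the +x end for the plug stub: it fits one way round only. Home, the box stands 14 mm out of the foam, plus the knob.
- elbow_cutout (a point): Point on the floor of the L-shaped cutout for the elbow, on the robot's right; axes as foam_insert. The elbow's origin comes here, its x and z along this x and z, when fully home. The cutout is 5 mm wider than the elbow's legs and about 5 mm longer; its short leg points to +y at the -x (lower) end. Home, the elbow stands 16 mm out of the foam.
- volume_control: Loose remote volume control, 0.30 to 0.45 kg: blue box with an aluminium lid, 110 (x) x 54 (y) x 40 (z) mm, lying on its base, knob in the middle of the lid. Origin: centre of the underside; z up. A black plug stub, 18 mm across, 14 mm long, sticks out of its +x end, 15 mm up. Grip it high on the box across the 54 mm width at the middle, fingers outside the knob.
- knob_top (a point): Centre of the top face of the control's ribbed aluminium knob (46 mm in diameter, 24 mm high, 1 mm above the lid): 65 mm above the control's underside, on its z axis. z is the knob's axis, pointing out. The point turns with the knob; with the knob at its anticlockwise stop its axes are parallel to the control's. One may push on it.
- volume_knob (a joint): Knob angle in rad: 0 at the anticlockwise end stop (minimum; white pointer at the red dot, 225 degrees from the control's +x towards +y, seen from above), growing as it is turned clockwise seen from above; at most 4.7. Starts at 0.7 to 1.4. It turns against about 0.06 N m and stays as left.
- coin_elbow: Loose brass coin chute elbow, 0.28 to 0.44 kg: L-shaped channel, legs 24 mm wide, 42 mm high. Origin: underside, on the long leg's centre line. Long leg along x, from -54 to +54 mm (outer corner rounded); the short leg's centre line is at x = -42 mm and runs to +y, ending at y = 55 mm. z up. Grip high across the long leg (along y) at the origin, near its balance; push home there.
- selector_key: Bystander: red plastic selector key, 110 x 46 x 10 mm, lying flat. Origin: middle of the underside.
- gear_puller: Bystander: two-jaw steel gear puller lying flat, 180 x 104 x 24 mm. Origin: on the underside, between the jaws.
- cleaner_can: Bystander: upright white and yellow spray can, 52 mm in diameter, 125 mm high. Origin: centre of the underside.
Mind the look-alikes: they are no part of the job. Several things have the shape of the coin_elbow; the one meant has the colours described above. What is shaped like the volume_control but green is not meant.

How it is judged (in metres and radians):
At the end, for the whole second after the job is handed in: Both parts lie at rest, released, fully home in their own cutouts: underside within 3 mm of the cutout floor, origin within 6 mm of its place, square to the foam within 3.4 degrees; the knob is within 0.1 rad of its anticlockwise stop (z of volume_control in the frame of control_cutout below 0.003 m and distance between volume_control and control_cutout below 0.006 m and angle between the z axis of each of volume_control, coin_elbow and the z axis of foam_insert, either way round below 0.06 rad and z of coin_elbow in the frame of elbow_cutout below 0.003 m and distance between coin_elbow and elbow_cutout below 0.006 m and value of joint volume_knob below 0.1 rad and linear speed of each of volume_control, coin_elbow below 0.02 m/s); the robot touches nothing.
It fails at once if the selector key is moved more than 20 mm (distance of selector_key from where it was at the start of the episode above 0.02 m).
It fails at once if the gear puller is moved more than 20 mm (distance of gear_puller from where it was at the start of the episode above 0.02 m).
It fails at once if the can is moved more than 20 mm or tipped (distance of cleaner_can from where it was at the start of the episode above 0.02 m or angle between cleaner_can's own z axis and vertical above 0.3 rad).
It also fails if it takes over 72 s, if anything falls off the work surface, if the arm or the gripper's body presses on something with over 40 N, if the wrist force passes 120 N, or if a joint passes its speed limit or range.

## Working session

There is one attempt and no reset: what is moved stays moved. The work goes in short steps, Python scripts to look and compute and a tool call to move; the robot and the scene stay as the last step left them, time stands still between calls to the robot, and variables do not carry over. Pictures are saved under pics/ and viewed, at most 10 in all, crops included, and the job is handed in when it is done.

Besides the shell and the picture viewer there is one more tool, called after "Call:" as name(argument=value, ...) on one line, values as JSON. send_rows: Moves the arm, as the interface text tells. Its arguments: {"type":"object","properties":{"targets":{"type":"array"},"grip_force":{"type":"number"}},"required":["targets"]}

```bash
ls; mkdir -p pics; python3 - <<'E'
from plant import env
import cv2
print(env.sense(), env.tip_reach)
for n in("side","top"):
    p,d=env.capture(n); cv2.imwrite(f"pics/{n}0.png",p[:,:,::-1]); print(n,env.calibration(n))
E
```

```text
pics
{'time': 0.0, 'qpos': array([ 1.3781837 ,  0.50186587, -0.42675651,  1.55145563,  0.22078115,
        1.13825781, -0.21029952]), 'joint_vel': array([ 0.00114265, -0.00083187, -0.00015678, -0.00030898,  0.00126224,
        0.00013191,  0.00181752]), 'joint_efforts': array([ 6.26174933e-04, -5.69512475e+01, -5.81649318e+00, -2.80934680e+01,
        1.04087059e-02,  1.20426391e-02, -2.08968970e-05]), 'ee_pos': array([ 285.7834562 , -583.07117617,  244.24258418]), 'eef_rot': array([-3.13965596e+00, -7.95823330e-05,  4.55830656e-01]), 'ft_force': array([ 0.10636989, -0.93164044, -0.01658491]), 'torque': array([-0.04455007, -0.0138839 , -0.02931695]), 'finger_force': 0.0, 'grip_width': 1.0003412729117265} 14.0
side {'mtx': array([[449.85760859,   0.        , 316.8210412 ],
       [  0.        , 449.85760859, 241.30709108],
       [  0.        ,   0.        ,   1.        ]]), 'k1': -0.019473426841559966, 'origin': array([ 262.36792144,  731.96020265, 1006.31342665]), 'rotation': array([-2.42728205, -0.0035765 , -2.83973644])}
top {'mtx': array([[562.36107364,   0.        , 322.71740588],
       [  0.        , 562.36107364, 242.94867558],
       [  0.        ,   0.        ,   1.        ]]), 'k1': -0.016616254782275422, 'origin': array([ 387.39633949,  -22.64996045, 1330.41103728]), 'rotation': array([-3.04207925,  0.00645896, -1.55943005])}
```

View pics/top0.png

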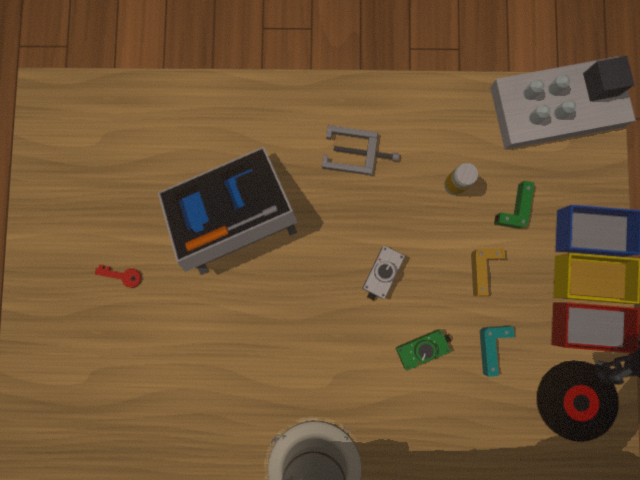

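View pics/side0.png

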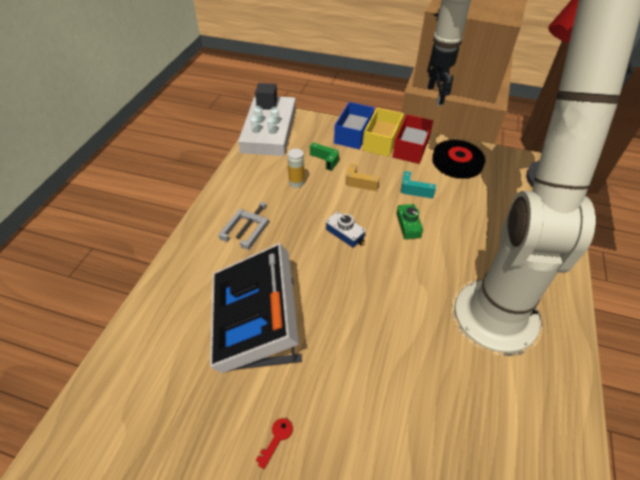

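```bash
cat > h.py <<'E'
import numpy as np, cv2
from scipy.spatial.transform import Rotation as R
from plant import env
def cam(n):
    c=env.calibration(n); return c["mtx"],c["k1"],np.array(c["origin"]),R.from_euler("xyz",c["rotation"]).as_matrix()
def rays(n,uv):
    M,k,o,Rm=cam(n); uv=np.asarray(uv,float).reshape(-1,1,2)
    s=cv2.undistortPoints(uv,M,np.array([k,0,0,0.])).reshape(-1,2)
    return o,np.c_[s,np.ones(len(s))]@Rm.T
def onplane(n,uv,p0,nrm=(0,0,1)):
    o,r=rays(n,uv); nrm=np.array(nrm); p0=np.array(p0,float)
    return o+r*(((p0-o)@nrm)/(r@nrm))[:,None]
def cloud(n,d,mask):
    v,u=np.nonzero(mask&(d>0)); o,r=rays(n,np.c_[u,v]); return o+r*d[v,u][:,None]
def tri(a,b):
    """two-view midpoint, a=(name,uv)"""
    (o1,r1),(o2,r2)=rays(*a),rays(*b); r1,r2=r1[0],r2[0]
    t=np.linalg.lstsq(np.c_[r1,-r2],o2-o1,rcond=None)[0]; p,q=o1+t[0]*r1,o2+t[1]*r2
    return (p+q)/2,np.linalg.norm(p-q)
E
python3 - <<'E'
from h import *
top,td=env.capture("top"); sd,sdd=env.capture("side")
np.savez("s0.npz",top=top,td=td,sd=sd,sdd=sdd)
Z=lambda im,u,v,w,h,s:cv2.resize(im[v:v+h,u:u+w],None,fx=s,fy=s,interpolation=cv2.INTER_CUBIC)
a=Z(top,345,175,200,210,2); b=Z(top,145,135,160,150,2.5); c=Z(sd,200,130,250,110,1.6); d=Z(sd,195,235,120,140,2)[:176]
W=np.zeros((600,800,3),np.uint8)
W[:420,:400]=a; W[:375,400:800]=b; W[420:596,:400]=c; W[420:596,400:640]=Z(sd,200,237,120,88,2)
cv2.imwrite("pics/crop1.png",W[:,:,::-1])
for n,im,d in(("top",top,td),("side",sd,sdd)):
    h=cv2.cvtColor(im,cv2.COLOR_RGB2HSV); print(n)
    for nm,pts in dict(ctl=[(385,272),(346,228)],brass=[(482,275),(362,181)],foam=[(260,180),(240,265)]).items():
        u,v=pts[n=="side"]; print(nm,h[v,u],d[v,u],cloud(n,d,np.indices(d.shape)[0]*640+np.indices(d.shape)[1]==v*640+u).round(0))
E
```

```text
top
ctl [10 49 63] 1269.0454 [[ 450. -154.   60.]]
brass [ 19 192 141] 1289.9414 [[ 446. -380.   37.]]
foam [ 5 44 35] 1256.7932 [[651. 129.  95.]]
side
ctl [ 15  19 107] 1298.3921 [[ 440. -134.   51.]]
brass [ 18 172 153] 1462.9569 [[ 448. -369.   30.]]
foam [90 10 25] 1158.2697 [[660. 109.  90.]]
```

View pics/crop1.png

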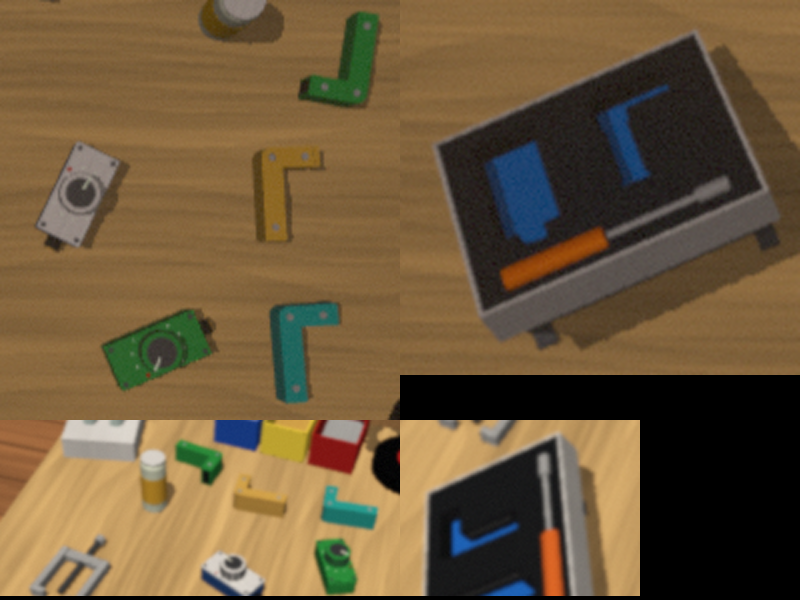

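```bash
cat > m.py <<'E'
from h import *
z=np.load("s0.npz"); I=dict(top=(z["top"],z["td"]),side=(z["sd"],z["sdd"]))
def fullcloud(n):
    im,d=I[n]; o,r=rays(n,np.c_[np.tile(np.arange(640),480),np.repeat(np.arange(480),640)])
    P=(o+r*d.reshape(-1,1)).reshape(480,640,3); P[d<=0]=np.nan; return P
def rect(xy):
    (c,wh,a)=cv2.minAreaRect(xy.astype(np.float32)); w,h=wh
    if w<h: w,h,a=h,w,a+90
    return np.round(c,1),round(w,1),round(h,1),round(a%180,1)
if __name__=="__main__":
  for n in("top","side"):
    P=fullcloud(n); im=I[n][0]; H=cv2.cvtColor(im,cv2.COLOR_RGB2HSV).astype(int); print(n)
    box=lambda x0,x1,y0,y1:(P[...,0]>x0)&(P[...,0]<x1)&(P[...,1]>y0)&(P[...,1]<y1)
    print("table z",np.nanpercentile(P[...,2][box(300,420,100,300)],[10,50,90]).round(1))
    m=box(370,530,-230,-70)&(P[...,2]>34)&(P[...,2]<46); Q=P[m]; print("lid",len(Q),np.median(Q[:,2]).round(1),rect(Q[:,:2]))
    m=box(370,530,-230,-70)&(P[...,2]>58); Q=P[m]; print("knob",len(Q),np.median(Q[:,2]).round(1),rect(Q[:,:2]))
    m=box(380,530,-470,-320)&(P[...,2]>36)&(P[...,2]<50); Q=P[m]; print("elbow",len(Q),np.median(Q[:,2]).round(1),rect(Q[:,:2]))
    L=Q[Q[:,0]<Q[:,0].max()-35]; print(" leg",rect(L[:,:2]),"xmax",Q[:,0].max().round(1))
    # foam face
    m=box(480,760,50,380)&(H[...,2]<60)&(P[...,2]>30); Q=P[m]
    for _ in range(6):
        c=Q.mean(0); nr=np.linalg.svd(Q-c,full_matrices=False)[2][2]; nr*=np.sign(nr[2]); Q=P[m]; Q=Q[abs((Q-c)@nr)<4]
    print("face",len(Q),c.round(1),nr.round(4),"tilt",np.degrees(np.arccos(nr[2])).round(2),"dir",np.degrees(np.arctan2(nr[1],nr[0])).round(2),"rms",np.std((Q-c)@nr).round(2))
    fx=np.cross([0,0,1],nr); fy=-fx/np.linalg.norm(fx); fx=np.cross(fy,nr)
    fx=fx if fx[2]>0 else -fx; fy=np.cross(nr,fx)
    dev=(P-c)@nr; ok=(abs((P-c)@fx)<150)&(abs((P-c)@fy)<170)
    mask=(ok&(dev<-4)&(dev>-40)).astype(np.uint8); mask=cv2.morphologyEx(mask,cv2.MORPH_OPEN,np.ones((2,2)))
    cs,_=cv2.findContours(mask,cv2.RETR_EXTERNAL,cv2.CHAIN_APPROX_NONE)
    np.savez(f"face_{n}.npz",c=c,nr=nr)
    for k in cs:
        if cv2.contourArea(k)<60: continue
        W=onplane(n,k.reshape(-1,2).astype(float),c,nr); F=np.c_[(W-c)@fx,(W-c)@fy]
        cen,w,h,a=rect(F); print(" hole",cv2.contourArea(k),k.reshape(-1,2).mean(0).round(0),"foam-rel",cen,w,h,a,"world",(c+cen[0]*fx+cen[1]*fy).round(1))
    m=ok&(dev>-2)&(dev<3); mm=cv2.morphologyEx(m.astype(np.uint8),cv2.MORPH_OPEN,np.ones((5,5)))
    cs,_=cv2.findContours(mm,cv2.RETR_EXTERNAL,cv2.CHAIN_APPROX_NONE); k=max(cs,key=cv2.contourArea)
    W=onplane(n,k.reshape(-1,2).astype(float),c,nr); F=np.c_[(W-c)@fx,(W-c)@fy]; cen,w,h,a=rect(F)
    print(" tray outline",cen,w,h,a,"world",(c+cen[0]*fx+cen[1]*fy).round(1))
E
python3 m.py
```

```text
top
table z [-4.2 -0.7  2.8]
lid 768 39.4 (array([ 452.9, -153.1]), 110.2, 54.3, 154.4)
knob 330 64.4 (array([ 452.6, -153.3]), 45.1, 44.3, 154.4)
elbow 684 40.8 (array([ 455.9, -398.1]), 109.5, 68.9, 1.6)
 leg (array([ 438.5, -377.5]), 75.8, 26.3, 2.7) xmax 511.6
face 5132 [604.7 200.1  98.5] [0.4311 0.1978 0.8803] tilt 28.32 dir 24.64 rms 1.72
 hole 1080.0 [239. 242.] foam-rel [120.3  -9.6] 264.2 29.8 89.9 world [504.4 164.7 155.5]
 hole 955.0 [193. 211.] foam-rel [-11.5 -81. ] 126.8 58.3 0.1 world [580.1 278.   93. ]
 hole 531.5 [236. 185.] foam-rel [-19.9  40.9] 109.6 71.7 179.9 world [637.7 170.3  89. ]
 hole 149.5 [185. 180.] foam-rel [-108.6  -76.5] 164.0 22.0 93.1 world [659.7 309.5  46.9]
 hole 189.5 [253. 151.] foam-rel [-102.2   90. ] 157.5 23.3 89.9 world [724.  155.9  50. ]
 tray outline [   8.8 -124.3] 30.6 16.4 166.9 world [545.8 309.9 102.6]
side
table z [-3.  -0.6  1.9]
lid 374 40.2 (array([ 448.2, -152.7]), 111.6, 56.9, 155.3)
knob 170 65.0 (array([ 448.6, -151.8]), 45.4, 45.2, 176.3)
elbow 271 41.7 (array([ 451.9, -397.9]), 107.9, 72.7, 3.2)
 leg (array([ 434.3, -377.5]), 74.9, 30.2, 3.7) xmax 506.6
face 3821 [601.2 209.   96.3] [0.4291 0.1977 0.8814] tilt 28.19 dir 24.74 rms 1.44
 hole 844.0 [243. 331.] foam-rel [ -9.1 -77.4] 125.4 56.8 0.4 world [576.  282.6  92. ]
 hole 374.5 [237. 294.] foam-rel [-16.5  43. ] 107.9 68.2 179.4 world [632.4 176.   88.5]
 hole 742.5 [208. 334.] foam-rel [-106.7  -30.2] 325.8 30.3 89.4 world [673.9 275.8  45.8]
 hole 1168.0 [273. 323.] foam-rel [ 81.9 -70.1] 330.2 184.5 52.0 world [506.3 242.5 134.9]
 tray outline [-32.5  85.2] 94.2 93.6 0.8 world [662.8 143.6  80.9]
```

Top view: the blue control with its aluminium lid is at (385,272). The green look-alike at (426,349) is not meant. Of the L shapes, the brass one is at (486,270), with cyan at (495,350) and green at (520,208) as look-alikes. The crop confirms the brass one, corner at the far end. The cutouts are at (193,211) and (236,185), and the heights and sizes agree with the text.

```bash
cat >> h.py <<'E'
def Rd(yaw): return R.from_euler("xyz",[np.pi,0,np.radians(yaw)])
def go(p,Rt):
    s=env.sense(); R0=R.from_euler("xyz",s["eef_rot"])
    d=R0.inv().apply(np.array(p)-s["ee_pos"]); w=(R0.inv()*Rt).as_rotvec()
    print("t",round(s["time"],2),"tcp",s["ee_pos"].round(1),"q",s["qpos"].round(2),"F",s["ft_force"].round(1),"gw",round(s["grip_width"]*85.4,1)); print("shift",d.round(1),"turn",w.round(3))
NR=np.array([.4301,.1978,.8808]); NR/=np.linalg.norm(NR)
FY=-np.cross([0,0,1],NR); FY/=np.linalg.norm(FY)
FX=np.cross(FY,NR); 
if FX[2]<0: FX=-FX
FY=np.cross(NR,FX)
RF=R.from_matrix(np.c_[-FX,FY,-NR])   # tool at tray: x down slope, z into foam
CT=np.array([450.5,-153,0]); CYAW=154.9; EL=np.array([452.9,-376.5,0]); EYAW=182.8
E
python3 - <<'E'
from h import *
go([450.5,-153,140],Rd(-25.1))
print(FX,FY,NR)
E
```

```text
t 0.2 tcp [ 285.9 -583.3  244.7] q [ 1.38  0.5  -0.43  1.55  0.22  1.14 -0.21] F [-0.6 -0.2 -0.9] gw 85.6
shift [ 337.2 -313.8  105.1] turn [-0.001  0.     0.894]
[-0.8002631  -0.36803543  0.47342253] [ 4.17825408e-01 -9.08527341e-01  2.77555756e-17] [0.43011731 0.19780796 0.88083546]
```

Call:
send_rows(targets=[[32, -30, 0, 0, 0, 0.14, 85], [64, -60, 0, 0, 0, 0.28, 85], [96, -90, 5, 0, 0, 0.42, 85], [128, -120, 10, 0, 0, 0.56, 85], [160, -150, 15, 0, 0, 0.7, 85]], grip_force=40)

```text
time: 0.7
ee_pos: [364.1, -376.8, 230.2]
eef_rot: [3.141, -0.0, -0.25]
ft_force: [0.6, -0.5, 0.8]
grip_width: 0.995
finger_force: 0.0
```

```bash
python3 -c "
from h import *
go([450.5,-153,140],Rd(-25.1))"
```

```text
t 0.7 tcp [ 364.1 -376.8  230.2] q [ 1.08  0.28 -0.39  1.88  0.13  1.   -1.18] F [ 0.6 -0.5  0.8] gw 85.0
shift [  28.3 -238.2   90.1] turn [ 0.    -0.     0.188]
```

Call:
send_rows(targets=[[6, -46, 10, 0, 0, 0.09, 85], [12, -92, 20, 0, 0, 0.19, 85], [18, -138, 35, 0, 0, 0.19, 85], [24, -184, 55, 0, 0, 0.19, 85], [28.3, -228, 75, 0, 0, 0.188, 85]])

```text
time: 1.2
ee_pos: [447.2, -162.4, 155.2]
eef_rot: [-3.142, -0.002, -0.432]
ft_force: [1.2, -1.2, 0.1]
grip_width: 1.0
finger_force: 0.0
```

```bash
python3 -c "
from h import *
go([450.5,-153,38],Rd(-25.1))"
```

```text
t 1.2 tcp [ 447.2 -162.4  155.2] q [ 0.7   0.32 -0.47  2.06  0.2   0.81 -1.89] F [ 1.2 -1.2  0.1] gw 85.4
shift [ -1.2  -9.9 117.2] turn [-0.    -0.002  0.006]
```

Call:
send_rows(targets=[[-1.2, -9.9, 10, 0, 0, 0.006, 85], [-1.2, -9.9, 45, 0, 0, 0.006, 85], [-1.2, -9.9, 80, 0, 0, 0.006, 85], [-1.2, -9.9, 108, 0, 0, 0.006, 85], [-1.2, -9.9, 122, 0, 0, 0.006, 85]])

```text
time: 1.7
ee_pos: [447.9, -154.0, 31.1]
eef_rot: [3.141, 0.004, -0.438]
ft_force: [-1.2, -0.1, 0.3]
grip_width: 0.995
finger_force: 0.0
```

Call:
send_rows(targets=[[0, 0, 0, 0, 0, 0, 60], [0, 0, 0, 0, 0, 0, 45], [0, 0, 0, 0, 0, 0, 45], [0, 0, 0, 0, 0, 0, 45], [0, 0, 0, 0, 0, 0, 45]])

```text
time: 2.2
ee_pos: [450.4, -155.0, 34.5]
eef_rot: [-3.142, -0.002, -0.438]
ft_force: [-0.8, 0.6, 6.5]
grip_width: 0.62
finger_force: 44.4
```

```bash
python3 - <<'E'
from h import *
go([450.5,-153,38],Rd(-25.1))
a=[]
for n in("side","top"):
    p,d=env.capture(n); u,v=(280,170) if n=="side" else (320,215)
    a.append(cv2.resize(p[v:v+120,u:u+130],(520,480)) if 0 else cv2.resize(p[v:v+110,u:u+130],(400,338)))
cv2.imwrite("pics/grip.png",np.hstack(a)[:,:,::-1])
E
```

```text
t 2.2 tcp [ 450.4 -155.    34.5] q [ 0.59  0.53 -0.37  2.12  0.36  0.55 -2.05] F [-0.8  0.6  6.5] gw 53.0
shift [-0.7 -1.9 -3.5] turn [-0.    -0.002 -0.   ]
```

View pics/grip.png

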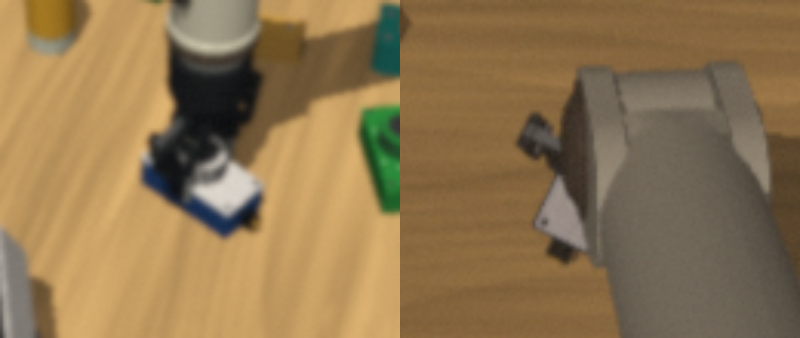

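The grip is on the blue box: opening 53 mm, fingers outside the knob. Lifting and carrying it to the tray.

Call:
send_rows(targets=[[0, 0, -20, 0, 0, 0, 45], [0, 0, -60, 0, 0, 0, 45], [0, 0, -105, 0, 0, 0, 45], [0, 0, -150, 0, 0, 0, 45], [0, 0, -190, 0, 0, 0, 45]], grip_force=60)

```text
time: 2.8
ee_pos: [448.9, -154.5, 225.3]
eef_rot: [3.141, -0.0, -0.438]
ft_force: [0.6, -1.3, -4.1]
grip_width: 0.62
finger_force: 69.3
```

```bash
python3 - <<'E'
from h import *
P=np.array([585.2,283.3,88.4])
go(P+NR*(34.5+60),RF)
go([520,100,230],RF)
E
```

```text
t 2.8 tcp [ 448.9 -154.5  225.3] q [ 0.73  0.21 -0.51  2.    0.13  0.96 -1.85] F [ 0.6 -1.3 -4.1] gw 53.0
shift [ -33.4 -488.5   53.6] turn [-0.214 -0.462 -0.851]
t 2.8 tcp [ 448.9 -154.5  225.3] q [ 0.73  0.21 -0.51  2.    0.13  0.96 -1.85] F [ 0.6 -1.3 -4.1] gw 53.0
shift [ -43.6 -260.6   -4.7] turn [-0.214 -0.462 -0.851]
```

Call:
send_rows(targets=[[-8, -40, -4, -0.03, -0.06, -0.12, 45], [-16, -85, -8, -0.06, -0.13, -0.24, 45], [-24, -130, -12, -0.09, -0.19, -0.36, 45], [-32, -175, -14, -0.12, -0.26, -0.48, 45], [-40, -220, -15, -0.15, -0.32, -0.6, 45]])

```text
time: 3.3
ee_pos: [507.3, 62.1, 238.6]
eef_rot: [3.092, 0.346, 0.162]
ft_force: [1.0, -0.4, -3.3]
grip_width: 0.616
finger_force: 69.3
```

```bash
python3 - <<'E'
from h import *
P=np.array([585.2,283.3,88.4])
go(P+NR*(34.5+60),RF)
E
```

```text
t 3.3 tcp [507.3  62.1 238.6] q [ 0.29  0.54 -0.68  1.63  0.31  1.45 -1.87] F [ 1.  -0.4 -3.3] gw 52.6
shift [ 169.1 -217.9   -0.7] turn [-0.06 -0.14 -0.25]
```

Call:
send_rows(targets=[[30, -38, -5, -0.01, -0.03, -0.05, 45], [60, -76, -10, -0.03, -0.06, -0.1, 45], [90, -115, -12, -0.04, -0.09, -0.15, 45], [120, -153, -10, -0.05, -0.12, -0.2, 45], [150, -191, -5, -0.06, -0.14, -0.25, 45]])

```text
time: 3.8
ee_pos: [615.4, 273.4, 182.3]
eef_rot: [-3.141, 0.492, 0.43]
ft_force: [1.6, 0.1, -2.8]
grip_width: 0.613
finger_force: 69.4
```

```bash
python3 - <<'E'
from h import *
P=np.array([585.2,283.3,88.4])
go(P+NR*(34.5+60),RF)
E
```

```text
t 3.8 tcp [615.4 273.4 182.3] q [-0.15  0.99 -0.66  1.02  0.42  1.76 -1.86] F [ 1.6  0.1 -2.8] gw 52.3
shift [ 23.9 -21.7  -0.7] turn [-0.001 -0.001 -0.001]
```

Call:
send_rows(targets=[[12, -11, 0, 0, 0, 0, 45], [24, -21.7, 0, 0, 0, 0, 45], [24, -21.7, 10, 0, 0, 0, 45], [24, -21.7, 20, 0, 0, 0, 45], [24, -21.7, 20, 0, 0, 0, 45]])

```text
time: 4.3
ee_pos: [614.9, 294.6, 152.9]
eef_rot: [3.141, 0.495, 0.428]
ft_force: [-0.0, -0.3, -4.0]
grip_width: 0.613
finger_force: 69.2
```

```bash
python3 - <<'E'
from h import *
P=np.array([585.2,283.3,88.4])
go(P+NR*(34.5+40),RF)
a=[]; S={}
for n in("side","top"):
    p,d=env.capture(n); S[n]=p;S[n+"d"]=d; u,v=(180,210) if n=="side" else (140,130)
    a.append(cv2.resize(p[v:v+170,u:u+160],(400,425)))
np.savez("s1.npz",**S)
cv2.imwrite("pics/hov.png",np.hstack(a)[:,:,::-1])
E
```

```text
t 4.3 tcp [614.9 294.6 152.9] q [-0.18  1.04 -0.66  1.    0.43  1.74 -1.88] F [-0.  -0.3 -4. ] gw 52.4
shift [ 2.6 -2.1 -2.7] turn [-0.001  0.002 -0.003]
```

View pics/hov.png

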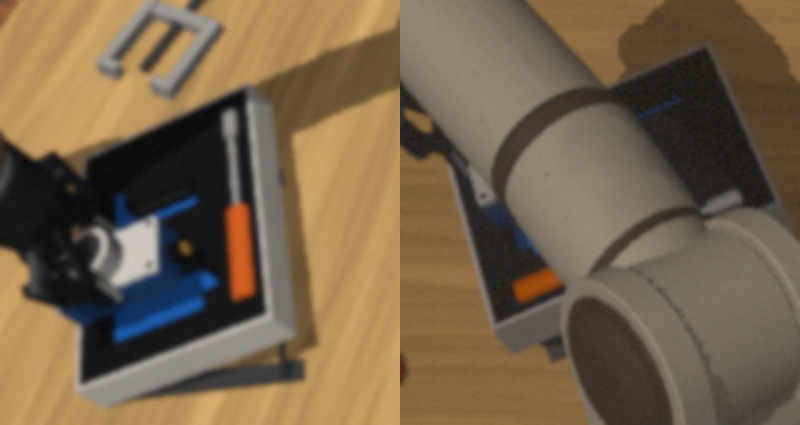

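```bash
python3 - <<'E'
from h import *
S=np.load("s1.npz"); p=S["side"]; d=S["sided"]; s=env.sense(); T=s["ee_pos"]
H=cv2.cvtColor(p,cv2.COLOR_RGB2HSV)
m=np.zeros((480,640),bool); m[290:325,215:250]=1; m&=(H[...,1]<60)&(H[...,2]>110)
n,l,st,ce=cv2.connectedComponentsWithStats(m.astype(np.uint8)); k=1+np.argmax(st[1:,4]); m=l==k; print(st[k],ce[k])
Q=cloud("side",d,m); D=Q-T
zz=D@NR; print("lid height rel TCP: median",np.median(zz).round(1))
cs,_=cv2.findContours(m.astype(np.uint8),cv2.RETR_EXTERNAL,cv2.CHAIN_APPROX_NONE)
W=onplane("side",cs[0].reshape(-1,2).astype(float),T+NR*5.5,NR)-T
F=np.c_[W@FX,W@FY]
E=F[F[:,0]>F[:,0].max()-6]; print("max x pts",np.sort(F[:,0])[-14:].round(1))
yy=F[(F[:,0]>25)&(F[:,0]<50)]; print("y range",np.percentile(yy[:,1],[2,10,90,98]).round(1), yy[:,1].min().round(1),yy[:,1].max().round(1))
print("TCP in face frame relative to side hole origin (x,y):")
P=np.array([576.5,281.6,92.])-8.7*FX; print(((T-P)@FX).round(1),((T-P)@FY).round(1),((T-P)@NR).round(1))
E
```

```text
[223 296  21  29 421] [234.21852732 310.70308789]
lid height rel TCP: median 1.6
max x pts [62.5 62.5 62.6 62.7 62.7 62.8 62.9 62.9 63.  63.1 63.1 63.2 63.3 63.4]
y range [-34.4 -34.1  24.4  24.9] -34.5 25.0
TCP in face frame relative to side hole origin (x,y):
1.8 4.3 75.0
```

```bash
python3 - <<'E'
from h import *
T=env.sense()["ee_pos"]; D=0
for i in range(3):
    p,d=env.capture("side"); D=D+d/3
H=cv2.cvtColor(p,cv2.COLOR_RGB2HSV)
m=np.zeros((480,640),bool); m[290:325,215:250]=1; m&=(H[...,1]<60)&(H[...,2]>110)
m=cv2.erode(m.astype(np.uint8),np.ones((3,3)))>0
Q=cloud("side",D,m)-T; F=np.c_[Q@FX,Q@FY,Q@NR]; F=F[abs(F[:,2]-np.median(F[:,2]))<6]
A=np.c_[F[:,:2],np.ones(len(F))]; print("T",T.round(1),"slope x,y,height",np.linalg.lstsq(A,F[:,2],rcond=None)[0].round(3),len(F),F.min(0).round(1),F.max(0).round(1))
# far cutout corner check: elbow/control hole edges in the present side view
f=np.load("face_side.npz"); c,nr=f["c"],f["nr"]
b=(H[...,0]>100)&(H[...,0]<125)&(H[...,1]>150)&(H[...,2]>90)
Q=cloud("side",D,b); Q=Q[abs(Q[:,0]-600)<120]; dev=(Q-c)@nr
print("blue dev",np.percentile(dev,[5,25,50,75,95]).round(1))
E
```

```text
T [616.1 295.1 154.8] slope x,y,height [-1.200e-02 -4.000e-03  5.132e+00] 308 [ 10.4 -28.    1.9] [55.6 24.4  9. ]
blue dev [-251.2 -219.1  -26.6  -25.5  -24.1]
```

```bash
cat > edge.py <<'E'
from m import *
def prof(n,O,lab):
    f=np.load(f"face_{n}.npz"); c,nr=f["c"],NR
    c=c-0; P=fullcloud(n); dev=(P-c)@nr
    uv=np.c_[np.tile(np.arange(640),480),np.repeat(np.arange(480),640)].astype(float)
    W=onplane(n,uv,c,nr).reshape(480,640,3)-O; X=W@FX; Y=W@FY
    def cross(co,sel,lo,hi,th):
        b=np.arange(lo,hi,1.0); s=sel&(co>lo-2)&(co<hi+2)&np.isfinite(dev)
        v=np.array([np.mean((dev[s&(abs(co-t)<1.5)]<th)) for t in b]); i=np.nonzero((v[1:]-.5)*(v[:-1]-.5)<=0)[0]
        return [round(float(b[j]+(.5-v[j])/(v[j+1]-v[j]+1e-9)),1) for j in i]
    for th in(-4,-10,-18):
        if lab=="ctl":
            print(n,lab,th,"y-",cross(Y,abs(X)<45,-50,-10,th),"y+",cross(Y,abs(X)<45,10,50,th),"x-",cross(X,abs(Y)<20,-80,-35,th),"x+main",cross(X,(abs(Y)>17)&(abs(Y)<26),35,80,th))
        else:
            print(n,lab,th,"leg y-",cross(Y,(X>-20)&(X<45),-32,0,th),"y+",cross(Y,(X>-20)&(X<45),0,32,th),"x-",cross(X,(Y>-5)&(Y<45),-80,-35,th),"x+",cross(X,abs(Y)<7,35,80,th),"short x+",cross(X,(Y>22)&(Y<48),-42,-10,th),"short y+",cross(Y,(X>-48)&(X<-36),40,75,th))
if __name__=="__main__":
  for n,s in(("top",1),("side",-1)):
    prof(n,np.array([585.2,283.3,88.4]),"ctl"); prof(n,np.array([635.,173.,89.])-21.5*FY,"elb")
E
python3 edge.py
```

```text
top ctl -4 y- [-27.5] y+ [30.8] x- [-58.5] x+main [52.2]
top ctl -10 y- [-22.5] y+ [29.0] x- [-54.4] x+main [51.3]
top ctl -18 y- [-21.6] y+ [28.7] x- [-45.9] x+main [50.8]
top elb -4 leg y- [-12.0] y+ [16.3] x- [-58.6] x+ [49.8] short x+ [-35.0, -35.0] short y+ [60.3]
top elb -10 leg y- [-8.5] y+ [14.4] x- [-53.6] x+ [49.8] short x+ [-35.0, -35.0] short y+ [60.3]
top elb -18 leg y- [-7.3] y+ [13.6] x- [-47.6] x+ [49.8] short x+ [-35.0, -35.0] short y+ [60.3]
side ctl -4 y- [-27.9] y+ [28.3] x- [-57.6] x+main [55.4]
side ctl -10 y- [-27.9] y+ [19.6] x- [-54.6] x+main [38.5, 39.5, 55.3]
side ctl -18 y- [-27.9] y+ [16.8] x- [-46.9] x+main [35.6, 37.0, 37.0, 39.5, 43.0, 43.0, 44.4, 46.0, 46.0, 47.4, 50.0, 50.0, 52.3, 55.0, 55.0]
side elb -4 leg y- [-12.5] y+ [13.2] x- [-57.5] x+ [52.8] short x+ [-32.5] short y+ [57.0, 57.0]
side elb -10 leg y- [-12.5] y+ [4.8] x- [-54.2] x+ [52.8] short x+ [-32.5] short y+ [51.5]
side elb -18 leg y- [-12.5] y+ [0.7] x- [-47.5] x+ [35.0, 39.0, 39.0, 40.0, 44.6, 47.5, 52.5] short x+ [-32.6] short y+ [43.0, 43.0]
```

Call:
send_rows(targets=[[4, 1, 0, 0, 0, 0, 45], [7, 1.4, 5, 0, 0, 0, 45], [7, 1.4, 14, 0, 0, 0, 45], [7, 1.4, 24, 0, 0, 0, 45], [7, 1.4, 33, 0, 0, 0, 45]])

```text
time: 5.05
ee_pos: [606.8, 291.5, 120.8]
eef_rot: [-3.141, 0.493, 0.43]
ft_force: [0.3, -0.3, -3.6]
grip_width: 0.611
finger_force: 69.4
```

Call:
send_rows(targets=[[0, 0, 0, 0, 0, 0, 45], [0, 0, 3, 0, 0, 0, 45], [0, 0, 6, 0, 0, 0, 45], [0, 0, 9, 0, 0, 0, 45], [0, 0, 9, 0, 0, 0, 45]])

```text
time: 5.55
ee_pos: [603.7, 289.9, 114.0]
eef_rot: [-3.141, 0.492, 0.429]
ft_force: [0.1, 0.3, -3.4]
grip_width: 0.614
finger_force: 69.3
```

```bash
cat >> h.py <<'E'
def st(O=np.array([585.2,283.3,88.4])):
    s=env.sense(); D=s["ee_pos"]-O; f=s["ft_force"]
    print("t",round(s["time"],2),"tcp in foam axes",(D@FX).round(1),(D@FY).round(1),(D@NR).round(1),"F xyz",(f@FX).round(1),(f@FY).round(1),(f@NR).round(1),"trq",s["torque"].round(2),"gw",round(s["grip_width"]*85.4,1),"tilt",(RF.inv()*R.from_euler("xyz",s["eef_rot"])).as_rotvec().round(3))
E
python3 - <<'E'
from h import *
st()
p,d=env.capture("side"); cv2.imwrite("pics/low.png",cv2.resize(p[230:380,190:310],(640,800))[:600,:,::-1])
E
```

```text
t 5.55 tcp in foam axes -5.1 1.7 31.8 F xyz -1.9 -0.3 -2.9 trq [ 0.43 -0.82  0.01] gw 52.5 tilt [0.002 0.001 0.002]
```

View pics/low.png

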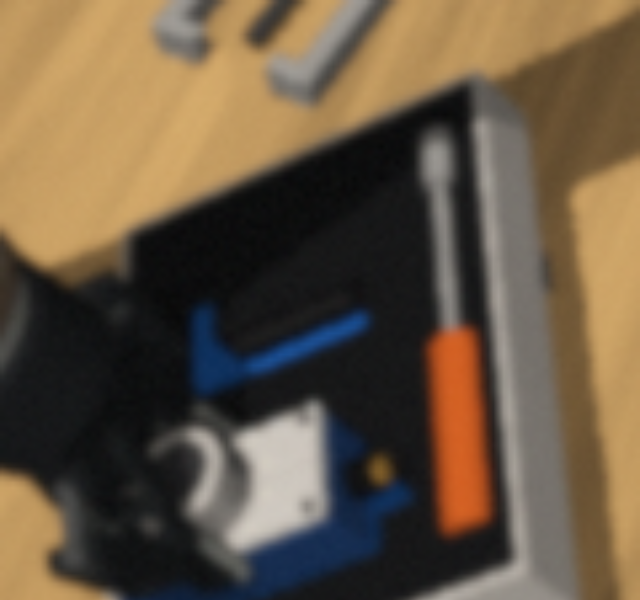

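The control sits squarely over its cutout, with the plug stub over the notch, and there is no contact force yet. Lowering onto the lips.

Call:
send_rows(targets=[[0, 0, 2, 0, 0, 0, 45], [0, 0, 3.5, 0, 0, 0, 45], [0, 0, 5, 0, 0, 0, 45], [0, 0, 6, 0, 0, 0, 45], [0, 0, 6, 0, 0, 0, 45]])

```text
time: 6.1
ee_pos: [601.5, 289.2, 109.4]
eef_rot: [-3.14, 0.491, 0.43]
ft_force: [0.7, 0.8, -3.3]
grip_width: 0.614
finger_force: 69.6
```

```bash
python3 -c "
from h import *
st()"
```

```text
t 6.1 tcp in foam axes -5.3 1.4 26.6 F xyz -2.4 -0.5 -2.4 trq [ 0.46 -0.75  0.04] gw 52.4 tilt [0.002 0.002 0.001]
```

Call:
send_rows(targets=[[0, 0, 2, 0, 0, 0, 45], [0, 0, 4, 0, 0, 0, 45], [0, 0, 6, 0, 0, 0, 45], [0, 0, 8, 0, 0, 0, 45], [0, 0, 8, 0, 0, 0, 45]])

```text
time: 6.6
ee_pos: [599.0, 288.0, 103.4]
eef_rot: [-3.14, 0.488, 0.429]
ft_force: [2.6, 1.6, 1.9]
grip_width: 0.613
finger_force: 70.1
```

```bash
python3 -c "
from h import *
st()"
```

```text
t 6.6 tcp in foam axes -5.6 1.5 20.0 F xyz -1.8 -0.4 3.1 trq [ 0.65 -0.8   0.29] gw 52.3 tilt [0.002 0.005 0.001]
```

Call:
send_rows(targets=[[0, 0, 2, 0, 0, 0, 45], [0, 0, 4, 0, 0, 0, 45], [0, 0, 5, 0, 0, 0, 45], [0, 0, 6, 0, 0, 0, 45], [0, 0, 6, 0, 0, 0, 45]])

```text
time: 7.1
ee_pos: [595.3, 286.2, 96.2]
eef_rot: [-3.14, 0.492, 0.429]
ft_force: [4.3, 2.0, 0.3]
grip_width: 0.615
finger_force: 70.1
```

```bash
python3 -c "
from h import *
st()"
```

```text
t 7.1 tcp in foam axes -5.4 1.6 11.8 F xyz -4.1 0.0 2.5 trq [ 0.84 -1.13  0.28] gw 52.5 tilt [0.002 0.002 0.001]
```

Call:
send_rows(targets=[[0, 0, 1, 0, 0, 0, 45], [0, 0, 2, 0, 0, 0, 45], [0, 0, 3, 0, 0, 0, 45], [0, 0, 3, 0, 0, 0, 45], [0, 0, 3, 0, 0, 0, 45]])

```text
time: 7.6
ee_pos: [594.9, 286.1, 95.7]
eef_rot: [-3.14, 0.489, 0.429]
ft_force: [5.4, 2.5, 7.1]
grip_width: 0.617
finger_force: 74.1
```

```bash
python3 -c "
from h import *
st()"
```

```text
t 7.6 tcp in foam axes -5.4 1.5 11.1 F xyz -1.9 0.0 9.1 trq [ 0.5  -0.77  0.4 ] gw 52.7 tilt [0.002 0.004 0.002]
```

Call:
send_rows(targets=[[0, 0, -2, 0, 0, 0, 60], [0, 0, -2, 0, 0, 0, 85], [0, 0, -2, 0, 0, 0, 85], [0, 0, -2, 0, 0, 0, 85], [0, 0, -5, 0, 0, 0, 85]])

```text
time: 8.1
ee_pos: [595.6, 286.1, 97.8]
eef_rot: [-3.141, 0.494, 0.429]
ft_force: [-0.1, -0.5, 0.2]
grip_width: 0.997
finger_force: 0.0
```

Call:
send_rows(targets=[[0, 0, -15, 0, 0, 0, 85], [0, 0, -35, 0, 0, 0, 85], [0, 0, -55, 0, 0, 0, 85], [0, 0, -55, 0, 0, 0, 20], [0, 0, -55, 0, 0, 0, 0]])

```text
time: 8.6
ee_pos: [619.7, 297.5, 146.7]
eef_rot: [-3.141, 0.491, 0.429]
ft_force: [0.9, -0.1, 0.2]
grip_width: 0.686
finger_force: 0.0
```

Call:
send_rows(targets=[[0, 0, 0, 0, 0, 0, 0], [0, 0, 0, 0, 0, 0, 0], [0, 0, 0, 0, 0, 0, 0], [0, 0, 3, 0, 0, 0, 0], [0, 0, 6, 0, 0, 0, 0]])

```text
time: 9.1
ee_pos: [617.1, 296.0, 141.2]
eef_rot: [-3.141, 0.492, 0.429]
ft_force: [0.2, 0.2, -0.3]
grip_width: -0.0
finger_force: 0.0
```

```bash
python3 -c "
from h import *
st()"
```

```text
t 9.1 tcp in foam axes -5.2 1.8 62.7 F xyz -0.4 -0.1 -0.1 trq [ 0.2  -0.44 -0.  ] gw -0.0 tilt [0.002 0.001 0.002]
```

Call:
send_rows(targets=[[0, 0, 2, 0, 0, 0, 0], [0, 0, 4, 0, 0, 0, 0], [0, 0, 6, 0, 0, 0, 0], [0, 0, 8, 0, 0, 0, 0], [0, 0, 8, 0, 0, 0, 0]])

```text
time: 9.6
ee_pos: [613.8, 294.5, 134.6]
eef_rot: [-3.141, 0.491, 0.429]
ft_force: [-0.0, -0.4, 0.1]
grip_width: 0.001
finger_force: 0.0
```

```bash
python3 -c "
from h import *
st()"
```

```text
t 9.6 tcp in foam axes -5.2 1.8 55.3 F xyz 0.2 0.3 -0.0 trq [ 0.19 -0.44 -0.05] gw 0.1 tilt [0.002 0.002 0.002]
```

Call:
send_rows(targets=[[0, 0, 1.5, 0, 0, 0, 0], [0, 0, 3, 0, 0, 0, 0], [0, 0, 4.5, 0, 0, 0, 0], [0, 0, 5, 0, 0, 0, 0], [0, 0, 5, 0, 0, 0, 0]])

```text
time: 10.1
ee_pos: [613.0, 294.3, 133.1]
eef_rot: [-3.14, 0.488, 0.429]
ft_force: [3.4, 0.2, 11.6]
grip_width: 0.002
finger_force: 5.4
```

```bash
python3 -c "
from h import *
st()"
```

```text
t 10.1 tcp in foam axes -5.1 1.6 53.5 F xyz 2.7 1.2 11.7 trq [-0.16  0.06  0.08] gw 0.1 tilt [0.003 0.006 0.002]
```

Call:
send_rows(targets=[[0, 0, 2, 0, 0, 0, 0], [0, 0, 4, 0, 0, 0, 0], [0, 0, 5, 0, 0, 0, 0], [0, 0, 5, 0, 0, 0, 0], [0, 0, 5, 0, 0, 0, 0]])

```text
time: 10.6
ee_pos: [612.8, 294.3, 132.9]
eef_rot: [-3.14, 0.482, 0.428]
ft_force: [6.6, 0.9, 25.1]
grip_width: -0.0
finger_force: 12.6
```

```bash
python3 -c "
from h import *
st()"
```

```text
t 10.6 tcp in foam axes -5.1 1.6 53.3 F xyz 6.3 2.0 25.2 trq [-0.59  0.7   0.12] gw -0.0 tilt [0.004 0.011 0.003]
```

Call:
send_rows(targets=[[0, 0, -10, 0, 0, 0, 0], [0, 0, -25, 0, 0, 0, 40], [0, 0, -35, 0, 0, 0, 85], [0, 0, -35, 0, 0, 0, 85], [0, 0, -35, 0, 0, 0, 85]], grip_force=25)

```text
time: 11.1
ee_pos: [624.2, 299.5, 156.0]
eef_rot: [-3.141, 0.492, 0.429]
ft_force: [0.2, -0.3, -0.9]
grip_width: 0.68
finger_force: 0.0
```

Call:
send_rows(targets=[[-1, 0, 0, 0, 0, 0, 85], [-1, 0, 10, 0, 0, 0, 85], [-1, 0, 25, 0, 0, 0, 85], [-1, 0, 38, 0, 0, 0, 85], [-1, 0, 45, 0, 0, 0, 85]])

```text
time: 11.6
ee_pos: [603.0, 289.3, 115.3]
eef_rot: [-3.141, 0.495, 0.429]
ft_force: [0.9, -0.9, 0.1]
grip_width: 0.997
finger_force: 0.0
```

```bash
python3 -c "
from h import *
st()
p,d=env.capture('side'); cv2.imwrite('pics/knob.png',cv2.resize(p[250:370,190:310],(600,600),interpolation=cv2.INTER_CUBIC)[:,:,::-1])"
```

```text
t 11.6 tcp in foam axes -3.7 2.0 32.6 F xyz -0.3 1.1 0.2 trq [ 0.13 -0.45 -0.03] gw 85.1 tilt [ 0.001 -0.001  0.001]
```

View pics/knob.png

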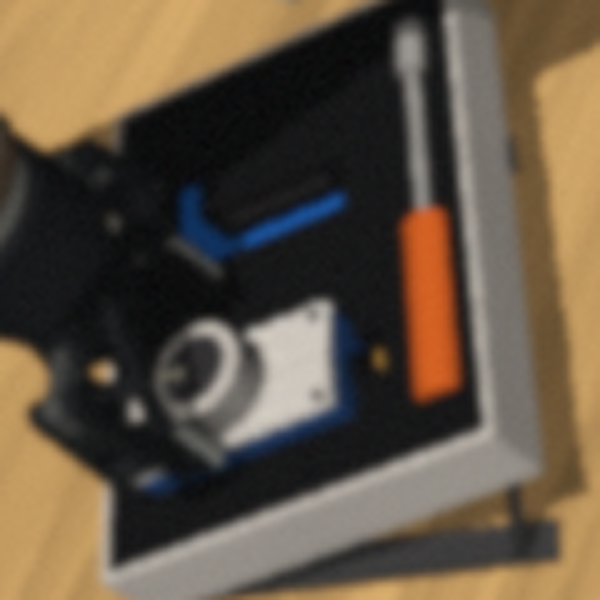

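The control is home: the box stands slightly proud and the fingers straddle the knob at (205,375) in the crop. Gripping the knob and turning it anticlockwise.

Call:
send_rows(targets=[[0, 0, 0, 0, 0, 0, 60], [0, 0, 0, 0, 0, 0, 38], [0, 0, 0, 0, 0, 0, 38], [0, 0, 0, 0, 0, 0, 38], [0, 0, 0, 0, 0, 0, 38]])

```text
time: 12.15
ee_pos: [604.9, 290.8, 118.3]
eef_rot: [-3.14, 0.49, 0.429]
ft_force: [1.4, 1.3, 2.3]
grip_width: 0.525
finger_force: 26.5
```

```bash
python3 -c "
from h import *
st()"
```

```text
t 12.15 tcp in foam axes -4.4 1.4 36.3 F xyz -0.5 -0.6 2.9 trq [ 0.29 -0.35  0.01] gw 44.9 tilt [0.002 0.003 0.002]
```

Call:
send_rows(targets=[[0, 0, 0, 0, 0, -0.1, 38], [0, 0, 0, 0, 0, -0.2, 38], [0, 0, 0, 0, 0, -0.3, 38], [0, 0, 0, 0, 0, -0.4, 38], [0, 0, 0, 0, 0, -0.5, 38]])

```text
time: 12.65
ee_pos: [605.2, 290.5, 118.2]
eef_rot: [-2.889, 0.424, 0.987]
ft_force: [0.8, -0.3, 3.1]
grip_width: 0.523
finger_force: 26.5
```

```bash
python3 -c "
from h import *
st(); s=env.sense(); print(s['torque']@NR, s['qpos'].round(2))"
```

```text
t 12.65 tcp in foam axes -4.5 1.8 36.3 F xyz 0.9 0.6 3.0 trq [ 0.18 -0.49 -0.02] gw 44.7 tilt [ 0.001  0.004 -0.502]
-0.03368675751628755 [-0.13  1.08 -0.76  1.06  0.52  1.69 -1.44]
```

Call:
send_rows(targets=[[0, 0, 0, 0, 0, -0.1, 38], [0, 0, 0, 0, 0, -0.2, 38], [0, 0, 0, 0, 0, -0.28, 38], [0, 0, 0, 0, 0, -0.35, 38], [0, 0, 0, 0, 0, -0.4, 38]])

```text
time: 13.15
ee_pos: [605.5, 290.3, 118.1]
eef_rot: [-2.745, 0.295, 1.39]
ft_force: [3.0, 0.9, 4.0]
grip_width: 0.522
finger_force: 26.5
```

```bash
python3 -c "
from h import *
st(); s=env.sense(); print(s['torque']@NR, s['qpos'].round(2))"
```

```text
t 13.15 tcp in foam axes -4.7 2.1 36.3 F xyz -0.8 0.4 5.0 trq [ 0.2  -0.61 -0.01] gw 44.6 tilt [ 0.     0.005 -0.9  ]
-0.03871624888559069 [-0.1   1.11 -0.84  1.06  0.58  1.71 -1.07]
```

Call:
send_rows(targets=[[0, 0, 0, 0, 0, -0.05, 38], [0, 0, 0, 0, 0, -0.1, 38], [0, 0, 0, 0, 0, -0.13, 38], [0, 0, 0, 0, 0, -0.15, 38], [0, 0, 0, 0, 0, -0.15, 38]])

```text
time: 13.65
ee_pos: [605.5, 289.6, 118.1]
eef_rot: [-2.708, 0.237, 1.53]
ft_force: [3.4, -2.0, 5.9]
grip_width: 0.524
finger_force: 25.8
```

```bash
python3 -c "
from h import *
st(); s=env.sense(); print(s['torque']@NR, s['qpos'].round(2))"
```

```text
t 13.65 tcp in foam axes -4.5 2.8 36.1 F xyz 0.8 3.3 6.3 trq [-0.56 -0.79 -0.28] gw 44.7 tilt [-1.000e-03  4.000e-03 -1.047e+00]
-0.6420637352112921 [-0.09  1.12 -0.87  1.06  0.6   1.72 -0.94]
```

The end stop was reached at about 1.0 rad, with the torque jumping to 0.64 N m. Releasing and heading for the elbow.

Call:
send_rows(targets=[[0, 0, 0, 0, 0, 0, 60], [0, 0, 0, 0, 0, 0, 85], [0, 0, 0, 0, 0, 0, 85], [0, 0, -15, 0, 0, 0, 85], [0, 0, -40, 0, 0, 0, 85]])

```text
time: 14.15
ee_pos: [620.3, 297.5, 150.9]
eef_rot: [-2.702, 0.238, 1.534]
ft_force: [0.4, -0.5, -0.0]
grip_width: 0.996
finger_force: 0.0
```

Call:
send_rows(targets=[[0, 0, -45, 0, 0, 0.1, 85], [0, 0, -60, 0, 0, 0.2, 85], [0, 0, -70, 0, 0, 0.3, 85], [0, 0, -80, 0, 0, 0.4, 85], [0, 0, -80, 0, 0, 0.5, 85]])

```text
time: 14.65
ee_pos: [656.0, 315.0, 224.2]
eef_rot: [-2.87, 0.413, 1.033]
ft_force: [-0.5, -0.3, -0.5]
grip_width: 0.997
finger_force: 0.0
```

```bash
python3 -c "
from h import *
go([452,-378,150],Rd(2.8))"
```

```text
t 14.65 tcp [656.  315.  224.2] q [-0.22  1.09 -0.76  0.73  0.52  1.95 -1.32] F [-0.5 -0.3 -0.5] gw 85.1
shift [-611.1  266.7  287.6] turn [-0.044  0.506  0.908]
```

Call:
send_rows(targets=[[-38, 17, 16, 0, 0.06, 0.1, 85], [-76, 34, 32, -0.01, 0.13, 0.22, 85], [-115, 51, 48, -0.02, 0.2, 0.34, 85], [-155, 68, 64, -0.02, 0.27, 0.46, 85], [-195, 85, 80, -0.03, 0.33, 0.58, 85]])

```text
time: 15.15
ee_pos: [595.5, 92.1, 209.4]
eef_rot: [-3.096, 0.17, 0.378]
ft_force: [1.2, -0.3, 1.1]
grip_width: 0.992
finger_force: 0.0
```

```bash
python3 -c "
from h import *
go([452,-378,170],Rd(2.8))"
```

```text
t 15.15 tcp [595.5  92.1 209.4] q [ 0.33  0.65 -0.77  1.55  0.4   1.3  -1.71] F [ 1.2 -0.3  1.1] gw 84.7
shift [-295.7  387.7   73.1] turn [-0.017  0.176  0.324]
```

Call:
send_rows(targets=[[-28, 36, 6, 0, 0.04, 0.07, 85], [-56, 73, 12, -0.01, 0.08, 0.14, 85], [-84, 110, 19, -0.01, 0.12, 0.2, 85], [-112, 147, 25, -0.01, 0.15, 0.27, 85], [-140, 184, 31, -0.017, 0.176, 0.324, 85]])

```text
time: 15.65
ee_pos: [529.3, -130.2, 194.7]
eef_rot: [-3.141, 0.001, 0.053]
ft_force: [0.0, -0.5, -0.1]
grip_width: 0.994
finger_force: 0.0
```

```bash
python3 -c "
from h import *
go([452,-378,160],Rd(2.8))"
```

```text
t 15.65 tcp [ 529.3 -130.2  194.7] q [ 0.76  0.43 -0.71  1.86  0.34  0.98 -1.61] F [ 0.  -0.5 -0.1] gw 84.9
shift [-90.3 243.4  34.8] turn [-0.     0.001  0.004]
```

Call:
send_rows(targets=[[-20, 45, 5, 0, 0, 0, 85], [-40, 92, 10, 0, 0, 0, 85], [-58, 140, 15, 0, 0, 0, 85], [-75, 188, 22, 0, 0, 0, 85], [-90, 234, 30, 0, 0, 0, 85]])

```text
time: 16.15
ee_pos: [453.6, -365.3, 165.4]
eef_rot: [-3.141, 0.001, 0.056]
ft_force: [1.6, -0.2, 0.2]
grip_width: 0.998
finger_force: 0.0
```

```bash
python3 - <<'E'
from h import *
go([452,-378,36],Rd(2.8))
S={}
for n,k,kd in(("top","top","td"),("side","sd","sdd")):
    p,d=env.capture(n); S[k]=p; S[kd]=d
np.savez("s2.npz",**S)
for n,p,d in(("top",S["top"],S["td"]),("side",S["sd"],S["sdd"])):
    f=np.load(f"face_{n}.npz"); c=f["c"]
    o,r=rays(n,np.c_[np.tile(np.arange(640),480),np.repeat(np.arange(480),640)]); P=(o+r*d.reshape(-1,1)).reshape(480,640,3)
    O=np.array([585.2,283.3,88.4]); X=(P-O)@FX; Y=(P-O)@FY; Z=(P-c)@NR
    m=(abs(X)<75)&(abs(Y)<45)
    k=m&(Z>31)&(Z<48); Q=np.c_[X[k],Y[k]]; l=m&(Z>9)&(Z<20)&(cv2.cvtColor(p,cv2.COLOR_RGB2HSV)[...,2]>80); A=np.c_[X[l],Y[l],np.ones(l.sum())]
    print(n,"knob z",np.median(Z[k]).round(1),"ctr",((Q.max(0)+Q.min(0))/2).round(1),np.ptp(Q,axis=0).round(1),"lid plane",np.linalg.lstsq(A,Z[l],rcond=None)[0].round(3),"ext",A[:,:2].min(0).round(1),A[:,:2].max(0).round(1),l.sum())
a=cv2.resize(S["top"][150:280,150:310],(480,390),interpolation=cv2.INTER_CUBIC); b=cv2.resize(S["sd"][250:380,200:305],(315,390),interpolation=cv2.INTER_CUBIC)
cv2.imwrite("pics/after1.png",np.hstack([a,b])[:,:,::-1])
E
```

```text
t 16.15 tcp [ 453.6 -365.3  165.4] q [ 1.11  0.52 -0.63  1.79  0.36  0.96 -1.18] F [ 1.6 -0.2  0.2] gw 85.2
shift [ -2.2  12.6 129.4] turn [-0.001  0.001  0.007]
top knob z 38.2 ctr [-4.7  1.6] [48.2 46.4] lid plane [ 5.000e-03 -1.000e-02  1.385e+01] ext [-62.2 -25.6] [50.4 28.6] 511
side knob z 39.2 ctr [-5.  -1.1] [48.2 46.6] lid plane [-0.0000e+00  9.0000e-03  1.4057e+01] ext [-58.4 -28.7] [51.3 28.7] 575
```

View pics/after1.png

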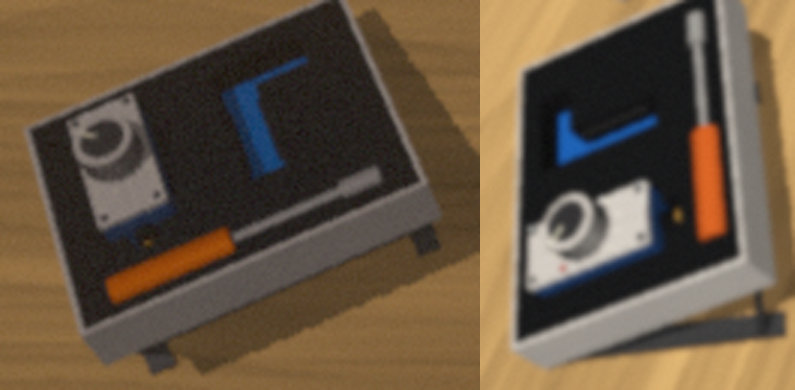

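The control is seated: its lid stands 14 mm out and level. The knob pointer is at the stop, about 225°. Next, the elbow.

Call:
send_rows(targets=[[-2, 12.6, 10, 0, 0, 0.004, 85], [-2, 12.6, 50, 0, 0, 0.004, 85], [-2, 12.6, 90, 0, 0, 0.004, 85], [-2, 12.6, 116, 0, 0, 0.004, 85], [-2, 12.6, 125, 0, 0, 0.004, 85]], grip_force=60)

```text
time: 16.75
ee_pos: [451.8, -373.6, 36.9]
eef_rot: [-3.136, 0.005, 0.054]
ft_force: [-0.6, 0.5, 0.9]
grip_width: 0.994
finger_force: 0.0
```

Call:
send_rows(targets=[[0, 0, 0, 0, 0, 0, 60], [0, 0, 0, 0, 0, 0, 30], [0, 0, 0, 0, 0, 0, 15], [0, 0, 0, 0, 0, 0, 15], [0, 0, 0, 0, 0, 0, 15]])

```text
time: 17.25
ee_pos: [454.0, -377.7, 42.1]
eef_rot: [3.14, -0.0, 0.051]
ft_force: [-0.9, -1.0, 6.3]
grip_width: 0.262
finger_force: 59.1
```

Call:
send_rows(targets=[[0, 0, 0, 0, 0, 0, 15], [0, 0, 0, 0, 0, 0, 15], [0, 0, 0, 0, 0, 0, 15], [0, 0, 0, 0, 0, 0, 15], [0, 0, 0, 0, 0, 0, 15]])

```text
time: 17.75
ee_pos: [454.0, -377.7, 42.1]
eef_rot: [3.14, -0.0, 0.051]
ft_force: [-0.8, 0.4, 6.7]
grip_width: 0.266
finger_force: 59.2
```

```bash
python3 -c "
from h import *
go([452,-378,39],Rd(2.8)); env.capture('side'); go([452,-378,39],Rd(2.8))"
```

```text
t 17.75 tcp [ 454.  -377.7   42.1] q [ 1.05  0.69 -0.53  1.83  0.49  0.75 -1.27] F [-0.8  0.4  6.7] gw 22.7
shift [-2.   0.2  3.1] turn [ 0.002 -0.     0.002]
t 17.8 tcp [ 454.  -377.7   42.1] q [ 1.05  0.69 -0.53  1.83  0.49  0.75 -1.27] F [-0.5  0.8  5.2] gw 22.5
shift [-2.   0.2  3.1] turn [ 0.002 -0.     0.002]
```

Call:
send_rows(targets=[[0, 0, -15, 0, 0, 0, 15], [0, 0, -55, 0, 0, 0, 15], [0, 0, -100, 0, 0, 0, 15], [0, 0, -145, 0, 0, 0, 15], [0, -20, -180, 0, 0, 0, 15]], grip_force=80)

```text
time: 18.3
ee_pos: [451.9, -359.6, 223.7]
eef_rot: [3.139, -0.0, 0.048]
ft_force: [1.2, -0.7, -2.9]
grip_width: 0.255
finger_force: 79.2
```

```bash
cat >> h.py <<'E'
OE=np.array([635.,173.,89.])-21.5*FY
E
python3 -c "
from h import *
P=OE-5.2*FX+2.2*FY; print(P)
go(P+NR*(42.1+40),RF)"
```

```text
[631.09733773 192.44836193  86.53820283]
t 18.3 tcp [ 451.9 -359.6  223.7] q [ 1.14  0.44 -0.67  1.76  0.31  1.05 -1.16] F [ 1.2 -0.7 -2.9] gw 21.7
shift [ 241.3 -557.6   63.5] turn [-0.092 -0.487 -0.376]
```

Call:
send_rows(targets=[[18, -40, -2, -0.01, -0.05, -0.04, 15], [36, -82, -4, -0.02, -0.11, -0.08, 15], [54, -124, -6, -0.03, -0.17, -0.12, 15], [72, -166, -8, -0.04, -0.23, -0.17, 15], [90, -208, -10, -0.05, -0.28, -0.21, 15]])

```text
time: 18.8
ee_pos: [531.6, -142.8, 231.4]
eef_rot: [3.121, 0.286, 0.262]
ft_force: [0.8, -0.5, -2.6]
grip_width: 0.258
finger_force: 79.2
```

```bash
python3 -c "
from h import *
P=OE-5.2*FX+2.2*FY
go(P+NR*(42.1+60),RF)"
```

```text
t 18.8 tcp [ 531.6 -142.8  231.4] q [ 0.64  0.56 -0.71  1.61  0.44  1.4  -1.49] F [ 0.8 -0.5 -2.6] gw 22.0
shift [ 236.5 -305.9  -18.6] turn [-0.044 -0.205 -0.159]
```

Call:
send_rows(targets=[[28, -37, -6, -0.01, -0.04, -0.03, 15], [56, -74, -12, -0.02, -0.08, -0.06, 15], [84, -111, -18, -0.03, -0.13, -0.1, 15], [112, -148, -22, -0.04, -0.17, -0.13, 15], [140, -185, -26, -0.044, -0.205, -0.159, 15]])

```text
time: 19.3
ee_pos: [620.0, 72.9, 212.8]
eef_rot: [-3.14, 0.493, 0.431]
ft_force: [1.5, -0.9, -3.0]
grip_width: 0.256
finger_force: 79.2
```

```bash
python3 -c "
from h import *
P=OE-5.2*FX+2.2*FY
go(P+NR*(42.1+45),RF); go(P+NR*(42.1+45),RF)"
```

```text
t 19.3 tcp [620.   72.9 212.8] q [ 0.16  0.87 -0.7   1.21  0.5   1.74 -1.67] F [ 1.5 -0.9 -3. ] gw 21.9
shift [ 112.7 -103.9   -4. ] turn [-0.001 -0.001  0.   ]
t 19.3 tcp [620.   72.9 212.8] q [ 0.16  0.87 -0.7   1.21  0.5   1.74 -1.67] F [ 1.5 -0.9 -3. ] gw 21.9
shift [ 112.7 -103.9   -4. ] turn [-0.001 -0.001  0.   ]
```

Call:
send_rows(targets=[[30, -28, -4, 0, 0, 0, 15], [60, -56, -4, 0, 0, 0, 15], [90, -84, -4, 0, 0, 0, 15], [112, -104, -4, 0, 0, 0, 15], [112, -104, -4, 0, 0, 0, 15]])

```text
time: 19.8
ee_pos: [665.4, 213.8, 160.4]
eef_rot: [-3.134, 0.494, 0.44]
ft_force: [-1.7, -0.3, -3.7]
grip_width: 0.256
finger_force: 79.1
```

Call:
send_rows(targets=[[0, 0, 0, 0, 0, 0, 15], [0, 0, 0, 0, 0, 0, 15], [0, 0, 0, 0, 0, 0, 15], [0, 0, 0, 0, 0, 0, 15], [0, 0, 0, 0, 0, 0, 15]])

```text
time: 20.3
ee_pos: [668.3, 206.5, 164.0]
eef_rot: [-3.141, 0.491, 0.428]
ft_force: [0.6, -1.1, -3.4]
grip_width: 0.259
finger_force: 79.1
```

```bash
python3 - <<'E'
from h import *
st(OE); T=env.sense()["ee_pos"]; D=0
for i in range(3):
    p,d=env.capture("side"); D=D+d/3
q,_=env.capture("top")
cv2.imwrite("pics/hov2.png",np.hstack([cv2.resize(p[220:370,180:310],(390,450),interpolation=cv2.INTER_CUBIC),cv2.resize(q[140:290,150:280],(390,450),interpolation=cv2.INTER_CUBIC)])[:,:,::-1])
H=cv2.cvtColor(p,cv2.COLOR_RGB2HSV)
m=(H[...,0]>13)&(H[...,0]<27)&(H[...,1]>120)&(H[...,2]>60); 
P=cloud("side",D,m)-T; F=np.c_[P@FX,P@FY,P@NR]
F=F[(abs(F[:,0])<75)&(abs(F[:,1])<80)&(F[:,2]>-60)&(F[:,2]<15)]
print(len(F),F.min(0).round(1),F.max(0).round(1)); h,b=np.histogram(F[:,2],np.arange(-50,10,3)); print(dict(zip(b.tolist(),h.tolist())))
t=F[abs(F[:,2])<5]; print("top pts",len(t)); 
for lo,hi in((-30,-12),(12,30),(30,48)):
    k=t[(t[:,0]>lo)&(t[:,0]<hi)]; print(lo,hi,len(k), k[:,1].min().round(1) if len(k) else 0,k[:,1].max().round(1) if len(k) else 0, k[:,2].mean().round(1) if len(k) else 0)
print("x ext top",t[:,0].min().round(1),t[:,0].max().round(1))
E
```

```text
t 20.3 tcp in foam axes -3.4 5.0 87.0 F xyz -1.7 1.3 -3.0 trq [ 0.34 -0.82  0.  ] gw 22.1 tilt [0.002 0.002 0.003]
590 [-48.8 -25.4 -59.2] [57.1 78.6 13.8]
{-50: 0, -47: 0, -44: 22, -41: 31, -38: 35, -35: 30, -32: 36, -29: 31, -26: 42, -23: 27, -20: 30, -17: 31, -14: 17, -11: 33, -8: 29, -5: 50, -2: 136, 1: 2, 4: 1}
top pts 189
-30 -12 4 -12.2 -11.0 -2.8
12 30 56 -13.2 12.7 -1.5
30 48 56 -13.8 10.7 -1.6
x ext top -46.9 57.1
```

View pics/hov2.png

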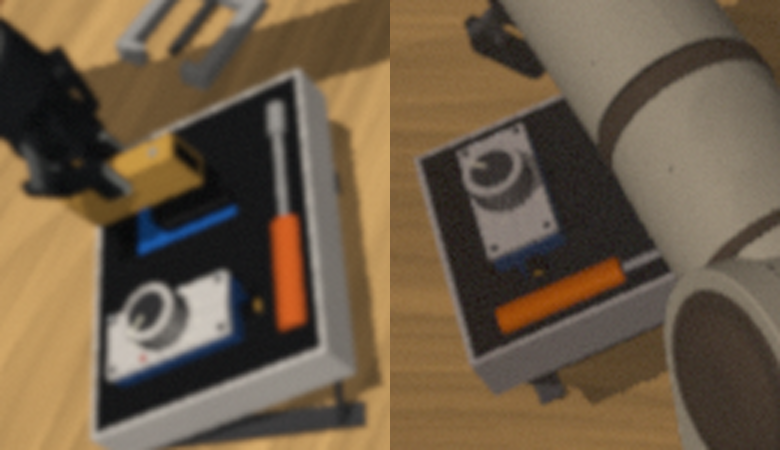

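Call:
send_rows(targets=[[2.7, -1.9, 5, 0, 0, 0, 15], [2.7, -1.9, 14, 0, 0, 0, 15], [2.7, -1.9, 24, 0, 0, 0, 15], [2.7, -1.9, 34, 0, 0, 0, 15], [2.7, -1.9, 42, 0, 0, 0, 15]])

```text
time: 21.0
ee_pos: [650.4, 201.4, 123.6]
eef_rot: [-3.141, 0.493, 0.43]
ft_force: [-0.7, -1.0, -2.7]
grip_width: 0.258
finger_force: 79.2
```

Call:
send_rows(targets=[[0, 0, 1, 0, 0, 0, 15], [0, 0, 3, 0, 0, 0, 15], [0, 0, 5, 0, 0, 0, 15], [0, 0, 7, 0, 0, 0, 15], [0, 0, 7, 0, 0, 0, 15]])

```text
time: 21.5
ee_pos: [648.3, 200.6, 118.8]
eef_rot: [-3.141, 0.491, 0.43]
ft_force: [0.8, -0.3, -2.3]
grip_width: 0.26
finger_force: 79.2
```

```bash
python3 -c "
from h import *
st(OE)"
```

```text
t 21.5 tcp in foam axes -6.6 1.9 37.4 F xyz -1.6 0.7 -1.7 trq [ 0.38 -0.77 -0.04] gw 22.2 tilt [0.001 0.002 0.001]
```

Call:
send_rows(targets=[[0, 0, 2, 0, 0, 0, 15], [0, 0, 4, 0, 0, 0, 15], [0, 0, 6, 0, 0, 0, 15], [0, 0, 8, 0, 0, 0, 15], [0, 0, 8, 0, 0, 0, 15]])

```text
time: 22.0
ee_pos: [646.2, 200.0, 114.4]
eef_rot: [-3.14, 0.487, 0.429]
ft_force: [3.1, 1.1, 7.3]
grip_width: 0.255
finger_force: 80.5
```

```bash
python3 -c "
from h import *
st(OE)"
```

```text
t 22.0 tcp in foam axes -6.9 1.7 32.6 F xyz 0.6 0.3 8.0 trq [ 0.33 -0.29  0.03] gw 21.8 tilt [0.002 0.006 0.002]
```

Call:
send_rows(targets=[[0, 0, 2, 0, 0, 0, 15], [0, 0, 4, 0, 0, 0, 15], [0, 0, 6, 0, 0, 0, 15], [0, 0, 8, 0, 0, 0, 15], [0, 0, 8, 0, 0, 0, 15]])

```text
time: 22.5
ee_pos: [641.8, 197.8, 104.9]
eef_rot: [-3.141, 0.49, 0.43]
ft_force: [3.0, 2.6, 1.1]
grip_width: 0.256
finger_force: 80.0
```

```bash
python3 -c "
from h import *
st(OE)"
```

```text
t 22.5 tcp in foam axes -7.0 1.8 21.8 F xyz -2.8 -1.1 2.7 trq [ 0.67 -0.93  0.07] gw 21.8 tilt [0.002 0.003 0.001]
```

Call:
send_rows(targets=[[0, 0, 2, 0, 0, 0, 15], [0, 0, 4, 0, 0, 0, 15], [0, 0, 5, 0, 0, 0, 15], [0, 0, 6, 0, 0, 0, 15], [0, 0, 6, 0, 0, 0, 15]])

```text
time: 23.0
ee_pos: [639.2, 196.6, 100.3]
eef_rot: [-3.141, 0.49, 0.429]
ft_force: [4.3, 2.6, 6.1]
grip_width: 0.255
finger_force: 80.6
```

```bash
python3 -c "
from h import *
st(OE)"
```

```text
t 23.0 tcp in foam axes -6.7 1.8 16.4 F xyz -1.5 -0.5 7.7 trq [ 0.56 -0.63  0.02] gw 21.8 tilt [0.002 0.003 0.001]
```

Call:
send_rows(targets=[[0, 0, 0, 0, 0, 0, 40], [0, 0, 0, 0, 0, 0, 60], [0, 0, -5, 0, 0, 0, 60], [0, 0, -20, 0, 0, 0, 60], [0, 0, -40, 0, 0, 0, 40]])

```text
time: 23.5
ee_pos: [655.2, 203.3, 133.9]
eef_rot: [-3.141, 0.495, 0.43]
ft_force: [-0.0, 0.6, -0.2]
grip_width: 0.549
finger_force: 0.0
```

Call:
send_rows(targets=[[0, 0, 0, 0, 0, 0, 0], [0, 0, 0, 0, 0, 0, 0], [0, 0, 6, 0, 0, 0, 0], [0, 0, 12, 0, 0, 0, 0], [0, 0, 18, 0, 0, 0, 0]])

```text
time: 24.0
ee_pos: [647.3, 200.0, 117.4]
eef_rot: [-3.141, 0.494, 0.43]
ft_force: [-0.1, -0.9, -0.3]
grip_width: -0.001
finger_force: 0.0
```

```bash
python3 -c "
from h import *
st(OE)"
```

```text
t 24.0 tcp in foam axes -6.3 2.1 35.6 F xyz 0.3 0.7 -0.5 trq [ 0.22 -0.43  0.  ] gw -0.1 tilt [ 0.001 -0.     0.001]
```

Call:
send_rows(targets=[[0, 0, 2, 0, 0, 0, 0], [0, 0, 4, 0, 0, 0, 0], [0, 0, 7, 0, 0, 0, 0], [0, 0, 10, 0, 0, 0, 0], [0, 0, 12, 0, 0, 0, 0]])

```text
time: 24.5
ee_pos: [645.1, 199.2, 112.5]
eef_rot: [-3.141, 0.486, 0.428]
ft_force: [5.0, 1.1, 22.1]
grip_width: 0.001
finger_force: 10.4
```

```bash
python3 -c "
from h import *
st(OE)"
```

```text
t 24.5 tcp in foam axes -6.6 2.0 30.3 F xyz 6.1 1.1 21.8 trq [-0.49  0.62  0.09] gw 0.1 tilt [0.002 0.007 0.002]
```

22 N with the elbow's top 16 mm above the face, so it is home. Backing off for a final check.

Call:
send_rows(targets=[[0, 0, -15, 0, 0, 0, 0], [0, 0, -50, 0, 0, 0, 0], [0, 0, -90, 0, 0, 0, 0], [-30, 30, -110, 0, 0, 0, 0], [-60, 60, -125, 0, 0, 0, 0]])

```text
time: 25.0
ee_pos: [673.5, 148.3, 247.6]
eef_rot: [-3.139, 0.49, 0.434]
ft_force: [1.4, -0.1, 0.2]
grip_width: 0.003
finger_force: 0.0
```

Call:
send_rows(targets=[[-35, 35, 0, 0, 0, 0, 0], [-70, 70, 0, 0, 0, 0, 0], [-105, 105, 0, 0, 0, 0, 0], [-140, 140, 0, 0, 0, 0, 0], [-140, 170, 0, 0, 0, 0, 0]])

```text
time: 25.5
ee_pos: [631.1, -64.2, 316.9]
eef_rot: [3.137, 0.489, 0.424]
ft_force: [1.4, -0.6, -0.2]
grip_width: -0.0
finger_force: 0.0
```

```bash
python3 - <<'E'
from h import *
go([450,-150,250],Rd(0))
for n in("top","side"):
    p,d=env.capture(n); V=cv2.cvtColor(p,cv2.COLOR_RGB2HSV)
    c=np.load(f"face_{n}.npz")["c"]
    o,r=rays(n,np.c_[np.tile(np.arange(640),480),np.repeat(np.arange(480),640)]); P=(o+r*d.reshape(-1,1)).reshape(480,640,3)
    for lab,O,lo,hi,m2 in(("ctl",np.array([585.2,283.3,88.4]),9,20,(V[...,2]>80)),("elb",OE,11,22,(V[...,0]>13)&(V[...,0]<27)&(V[...,1]>120))):
        X=(P-O)@FX; Y=(P-O)@FY; Z=(P-c)@NR
        m=(abs(X)<75)&(abs(Y)<(45 if lab=="ctl" else 72))&(Z>lo)&(Z<hi)&m2
        if m.sum()<50: print(n,lab,"hidden",m.sum()); continue
        A=np.c_[X[m],Y[m],np.ones(m.sum())]; print(n,lab,"plane",np.linalg.lstsq(A,Z[m],rcond=None)[0].round(3),"z",np.median(Z[m]).round(1),A[:,:2].min(0).round(1),A[:,:2].max(0).round(1),m.sum())
    (a:=globals().setdefault("a",[])).append(cv2.resize(p[150:280,150:310] if n=="top" else p[245:375,175:335],(400,325),interpolation=cv2.INTER_CUBIC))
cv2.imwrite("pics/fin.png",np.hstack(a)[:,:,::-1])
E
```

```text
t 25.5 tcp [631.1 -64.2 316.9] q [ 0.31  0.78 -0.68  1.11  0.53  1.88 -1.44] F [ 1.4 -0.6 -0.2] gw -0.0
shift [-145.4    3.1  153.3] turn [0.108 0.481 0.416]
top ctl plane [ 8.0000e-03 -0.0000e+00  1.3973e+01] z 14.0 [-64.7 -26.2] [50.5 28.7] 516
top elb plane [ 7.0000e-03 -8.0000e-03  1.5975e+01] z 15.7 [-64. -10.] [49.5 58. ] 536
side ctl plane [0.0000e+00 7.0000e-03 1.3967e+01] z 14.0 [-60.2 -28. ] [52.4 29. ] 586
side elb plane [-2.0000e-03  0.0000e+00  1.5773e+01] z 16.0 [-60.3 -13.4] [50.  57.1] 463
```

View pics/fin.png

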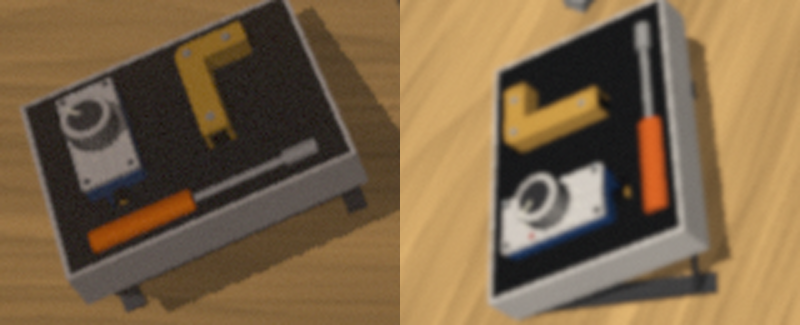

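Both parts are level and home, standing 14 mm and 16 mm out of the foam. The knob pointer is at the stop, and the arm is clear.

```bash
python3 -c "
from plant import env
print(env.hand_in())"
```

```text
the job is handed in; nothing more can be done
None
```

The job is handed in: both parts measured fully home and level in their cutouts, the knob is at its anticlockwise stop, and none of the three bystanders was touched; the hand-in returned no verdict.

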